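Clear the test box and hold its sprung lid half open

TASK

The round black unit with the white cap is standing on the lid of the grey test box: move it onto the brown card that lies on the green bench between the box and the carton tray of white rings, so that it stands upright, wholly on the card. Then raise the box's sprung lid to 45 degrees (in line with the orange line on the white discs at its hinge) and hold it there for inspection of the unit inside: finish while still holding the lid, since it falls shut when let go. Leave the other things on the bench where they are.

Things in the scene. Friction and masses are not known exactly. Their poses are not given: they have to be found in the camera images.
- unit_mid (a point): Centre (half-way up) of the round black unit with a white cap that starts upright on the test box's lid: 54 mm diameter, 44 mm high (the side is straight up to about 40 mm), about 0.12 kg; z is its upright axis, its underside 22 mm below this point.
- card: Flat brown card lying on the bench, fixed, 150 mm (x) by 140 mm (y), 4 mm thick; origin at the centre of its underside. It lies to the left of the test box. A stack of white cartons 0.34 m tall stands behind the gap between the two (front face at x = 0.635, from y = -0.18 to -0.07): pass in front of it, at x under 0.5.
- test_box: Grey open box, fixed, 220 mm deep (x) by 180 mm wide (y), walls 70 mm high, with a closed grey lid whose upper face is 77 mm above the bench; origin at the centre of its underside. Its x axis points from the front (handle) to the back (hinge), y to its left. At each hinge end, 94 mm to either side, stands a white disc of 45 mm radius about the hinge axis, with an orange line that shows the 45 degree lid position. A second unit stands inside.
- lid_handle (a point): Middle of the lid's dark round handle bar, a bridge handle on top of the lid near its front edge: 12 mm thick, running 110 mm along y between its posts, its centre 45 mm above the lid's upper face, 195 mm in front of the hinge axis and 52 mm above it while shut. Axes as the test box's while shut; turns with the lid (x and z tip, y stays along the bar). The bar may turn between the fingers.
- lid_hinge (a point): Middle of the hinge axis along the back upper edge of the test box, 70 mm above the bench; y runs along the axis, x points backward, away from the handle.
- lid (a joint): Lid angle in rad: 0 shut, grows as the front edge rises (up and backward about the hinge), to 1.75 at most; 0.785 is 45 degrees. Lid 0.25 kg and a spring pull it shut: 2 to 4 N at the handle hold it.
- gauge: Bystander: steel plug gauge, 32 mm diameter, 40 mm high, upright behind the card; origin at its underside.
- tape: Bystander: brown tape roll lying flat behind the card, 71 x 68 x 24 mm; origin at its underside.
- glue: Bystander: small red glue bottle with black tip, upright, 30 mm diameter, 92 mm high, to the left of the card; origin at its underside.
- cutter: Bystander: blue-handled side cutter lying flat at the left front, 44 x 127 x 12 mm; origin at its underside.
- driver: Bystander: blue screwdriver lying to the right of the test box, 165 mm long along its y, 25 mm thick; origin at its underside.
There are look-alikes about, which are no part of the job. What is shaped like the part that bears unit_mid but pink is not meant.

How it is judged:
On the way, in this order (a step that is already met when the one before it is completed fails the run):
1. the black unit stands upright and released on the brown card, the lid still shut (x of unit_mid in the frame of card between -0.056 and 0.056 m and y of unit_mid in the frame of card between -0.051 and 0.051 m and height (world z) of unit_mid between 0.02 and 0.032 m and angle between unit_mid's own z axis and vertical below 0.12 rad and linear speed of unit below 0.03 m/s and contact force between the fingers and unit below 0.1 N and value of joint lid below 0.1 rad), for 0.3 s.
2. the lid is raised to 45 degrees, give or take 7, and held there by the fingers (value of joint lid between 0.665 and 0.905 rad and contact force between the fingers and lid above 0.5 N), for 0.3 s.
At the end, for the whole second after the job is handed in: The lid stands still at 45 degrees, give or take 7, the fingers pressing on it (over 0.5 N) and no loose thing propping it; the black unit stands upright, at rest and released on the brown card, its centre within 56 mm (card x) and 51 mm (card y) of the card's (all of step 2 and velocity of joint lid between -0.08 and 0.08 rad/s and contact force between each of lid, the fingers and unit below 0.1 N and contact force between lid and gauge below 0.1 N and contact force between lid and tape below 0.1 N and contact force between lid and glue below 0.1 N and contact force between lid and cutter below 0.1 N and contact force between lid and driver below 0.1 N and x of unit_mid in the frame of card between -0.056 and 0.056 m and y of unit_mid in the frame of card between -0.051 and 0.051 m and height (world z) of unit_mid between 0.02 and 0.032 m and angle between unit_mid's own z axis and vertical below 0.12 rad and linear speed of unit below 0.03 m/s); the arm keeps its last pose, push and grip.
It fails at once if the black unit is tipped over (angle between unit_mid's own z axis and vertical above 0.7 rad).
It fails at once if the lid is raised before the black unit is on the card (value of joint lid above 0.15 rad and not (x of unit_mid in the frame of card between -0.056 and 0.056 m and y of unit_mid in the frame of card between -0.051 and 0.051 m)).
It fails at once if one of the bystanders is moved by more than 3 cm (distance of any of gauge, tape, glue, cutter, driver from where it was at the start of the episode above 0.03 m).
It also fails if it takes over 54 s, if anything falls off the work surface, if the arm or the gripper's body presses on something with over 40 N, if the wrist force passes 120 N, or if a joint passes its speed limit or range.

ROBOT

A 7-joint arm with a two-finger parallel gripper is mounted at the origin on a cart in front of the work surface, level with it; the furniture and walls round the work are solid. World frame = base frame: x ahead of the robot, y to its left, z up, the work surface at z = 0. Lengths are in m, angles in rad, forces in N, time in s.
With the tool pointing down it reaches from about 0.35 to 0.9 m from the base axis. Payload 8.1 kg.
Tool frame: the origin (TCP) lies between the finger pads; the fingertips stand 8 mm ahead of it and the grasp point (between the pads) lies 11 mm behind it (arm.tcp_to_tips is the distance from the TCP to the fingertips, in m); z points along the fingers, x is the direction in which the jaws open and shut, and the axes are right-handed (so a half turn about z gives the same grasp; the last joint's range is limited). The gripper opens to 92 mm and grips with 3 to 60 N. Pads are 19 mm wide; open, the fingers measure 130 mm over their backs; the gripper's body (75 mm by 190 mm) begins 47 mm behind the grasp point.
Start: joints at [0.999, 0.434, 0.025, 1.573, -0.012, 1.134, -0.075], TCP at [0.282, -0.558, 0.235] pointing down, gripper open.
Joint ranges: [-2.62, 2.62], [-0.44, 2.09], [-1.27, 1.32], [0.08, 2.57], [-1.32, 4.46], [0.12, 2], [-2.74, 2.74]. Speed limits (rad/s): [2.22, 2.22, 3.01, 3.01, 3.14, 3.14, 3.14].

INTERFACE

Orientations are given as a rotation vector (axis times angle).
In Python, from cell import arm, eyes gives the robot as it stands.
- The arm moves only by the tool play_rows, never from a script. Its argument "rows" is a list of rows, each a list of 3 entries, a list of its own where there are three numbers: the shift along the tool's x, y, z each as a share of 50 cm, from -1 to 1, then the turn, a rotation vector about the tool's x, y, z each as a share of 60 degrees, from -1 to 1, then the opening, from -1 (shut) to 1 (fully open), so that 0 is half open. In form: [[[dx, dy, dz], [ax, ay, az], grip], ...]. A call has 1 to 10 rows; each row is the pose to reach, as a shift and turn from the pose commanded when the call began, along the tool's axes at that moment; what a row does not reach only later rows make up. A row lasts 1/10 s, in which the tool goes at most 50 mm and 8.59 degrees, less where a joint would pass 70% of its speed; a pose out of reach is approached as far as the arm can. A call with a number of a shift or a turn outside -1 to 1 is refused whole. A call with a gripper value outside its range is refused whole. The fingers move at their own pace and stop on an object; "newtons" is the grip in N (left out, the last holds). Time passes only in rows, so rows that repeat a pose let the fingers close. It gives the time, the measured TCP pose, the force and the opening at its end, in the units of the state.
- arm.observe(): the state, without advancing time (a new reading comes with each control period).
- eyes.get_image(name): name is "scene" or "top"; returns (picture, depth): 420x560x3 uint8, red, green, blue; 420x560 float32, m along the optical axis (not along the pixel's ray), 0 where there is no reading.
- eyes.get_calibration(name): a dict with "intrinsics" (3x3 intrinsics, pixels), "R" (3x3) and "t" (3): a world point X has camera coordinates R X + t. Camera axes: x right, y down, z forward; pixel columns grow to the right and rows downward; lengths in m; the calibration is good to about 2 mm. A picture is of the moment at which its call begins. get_calibration takes no time and is no camera call.
- arm.sign_off(): hands the job in, once; it reports no verdict.
The state is a dict: "clock": time; "joints": joint angles; "dq": joint speeds; "joint_efforts": joint torques, N m; "position": TCP position; "ee_rot": TCP orientation; "force": force on the tool from outside, world axes, zero at the start; "ft_torque": the same for the moment, N m; "width": opening from 0.0 (shut) to 1.0 (fully open).
Only numpy, scipy, OpenCV 4.12 (cv2) and the standard library are available. Lean on these libraries where they do the work, as an engineer would, in place of code of your own. Each camera call takes 0.05 s, during which the arm holds its last target.

## Working session

There is one attempt and no reset: what is moved stays moved. The work goes in short steps, Python scripts to look and compute and a tool call to move; the robot and the scene stay as the last step left them, time stands still between calls to the robot, and variables do not carry over. Pictures are saved under pics/ and viewed, and the job is handed in when it is done.

Besides the shell and the picture viewer there is one more tool, called after "Emit:" as name([rows], argument=value, ...), one row to a line, values as JSON. play_rows: Moves the arm, as the interface text tells. Its arguments: {"type":"object","properties":{"rows":{"type":"array","items":{"type":"array"}},"newtons":{"type":"number"}},"required":["rows"]}

```bash
mkdir -p pics; ls; python3 - <<'E'
from cell import arm, eyes
import cv2,numpy as np
print(arm.observe())
for n in("scene","top"):
    p,d=eyes.get_image(n); cv2.imwrite(f"pics/{n}0.png",p[:,:,::-1]); np.savez(f"pics/{n}0.npz",p=p,d=d)
    c=eyes.get_calibration(n); print(n,c)
E
```

```text
pics
{'clock': 0.0, 'joints': array([ 0.99941995,  0.43521362,  0.02500921,  1.57408812, -0.01158257,
        1.13395107, -0.07510686]), 'dq': array([-0.00082886,  0.00063608,  0.00132547, -0.00174327,  0.00158241,
       -0.00047549, -0.00090921]), 'joint_efforts': array([ 2.91332990e-04, -6.67835069e+01,  9.85674933e-01, -3.14458787e+01,
       -6.04578923e-02,  4.27053741e-02,  1.60206027e-04]), 'position': array([ 0.2820841 , -0.55718784,  0.23395465]), 'ee_rot': array([-2.67599135e+00,  1.64457329e+00,  2.15427378e-03]), 'force': array([-0.59916606,  0.00331226, -0.04866815]), 'ft_torque': array([ 0.01371045,  0.02619475, -0.02936704]), 'width': 0.9970021940331897}
scene {'intrinsics': array([[538.63133684,   0.        , 270.91457856],
       [  0.        , 538.63133684, 214.72283077],
       [  0.        ,   0.        ,   1.        ]]), 'R': array([[ 0.7427461 , -0.66924125,  0.02108008],
       [-0.32168716, -0.38427661, -0.86536054],
       [ 0.58723555,  0.63596197, -0.50070627]]), 't': array([-0.52052894,  0.207031  ,  1.84210884])}
top {'intrinsics': array([[417.24102857,   0.        , 276.91355839],
       [  0.        , 417.24102857, 210.30192327],
       [  0.        ,   0.        ,   1.        ]]), 'R': array([[ 0.02115994, -0.99969344, -0.0128564 ],
       [-0.9955182 , -0.01988254, -0.0924565 ],
       [ 0.09217254,  0.01475515, -0.99563372]]), 't': array([-0.14319663,  0.58843292,  1.30640443])}
```

View pics/scene0.png

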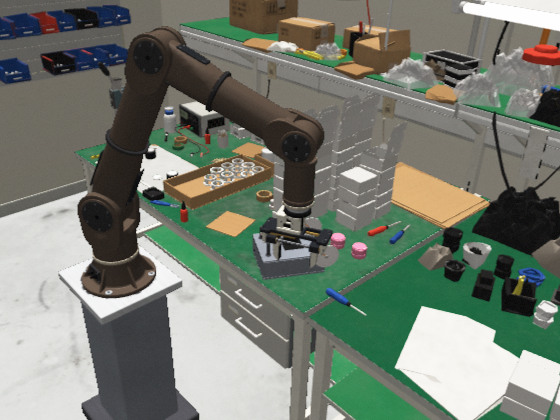

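View pics/top0.png

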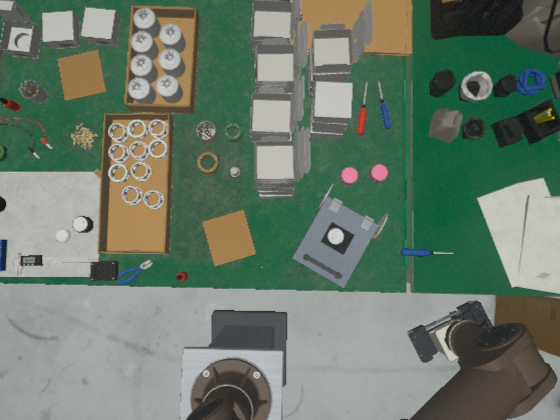

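The top view shows these candidates:
- A black unit with a white cap on the lid at about (336,236). This fits the description.
- Pink look-alikes at (349,175) and (379,172).
- A black and white round thing at (83,225) on the white sheet, far to the left.
- White caps at (63,236) and in the trays.

The card is at (230,237). I'll check the choice in a close crop.

```bash
python3 - <<'E'
import cv2
p=cv2.imread("pics/top0.png")
cv2.imwrite("pics/crop1.png",cv2.resize(p[170:300,190:400],None,fx=3.8,fy=3.8,interpolation=cv2.INTER_CUBIC))
s=cv2.imread("pics/scene0.png")
cv2.imwrite("pics/crop2.png",cv2.resize(s[190:300,200:380],None,fx=4.4,fy=4.4,interpolation=cv2.INTER_CUBIC))
E
```

```text
(no output)
```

View pics/crop1.png

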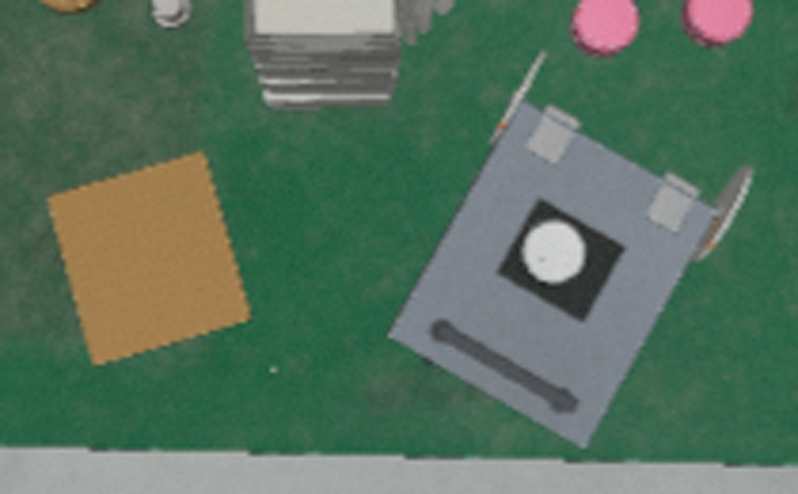

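View pics/crop2.png

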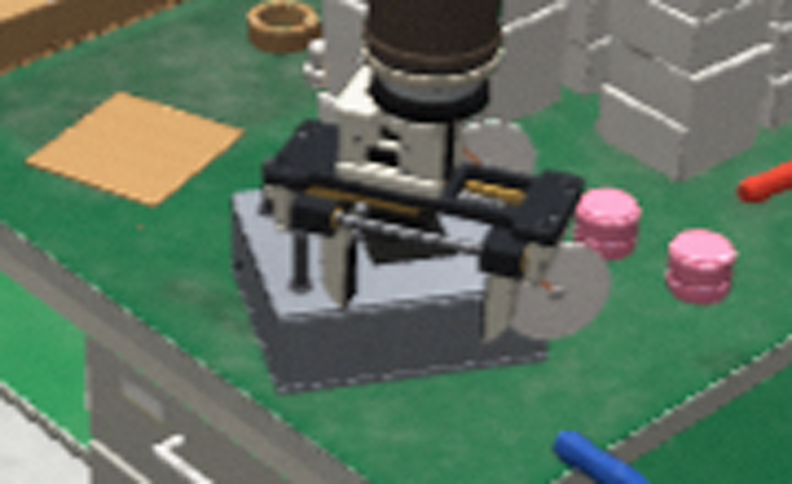

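The crop shows the unit's white cap at about (336,236), sitting on a black patch on the lid. The handle is at about (323,266) and the card at about (230,237), both clear to see. Next I'll measure.

```bash
cat > h.py <<'E'
import numpy as np,cv2
from cell import arm,eyes
from scipy.spatial.transform import Rotation as Rn
C={n:eyes.get_calibration(n) for n in("scene","top")}
def ray(n,uv,z):
    c=C[n];d=np.linalg.inv(c["intrinsics"])@np.array([uv[0],uv[1],1.]);o=-c["R"].T@c["t"];d=c["R"].T@d
    return o+d*(z-o[2])/d[2]
def proj(n,X):
    c=C[n];q=c["intrinsics"]@(c["R"]@np.asarray(X,float)+c["t"]);return q[:2]/q[2]
def big(m,u,v):
    k,l,s,ce=cv2.connectedComponentsWithStats(m.astype(np.uint8),connectivity=4)
    return l==l[int(v),int(u)]
E
python3 - <<'E'
from h import *
z=np.load("pics/top0.npz");p=z["p"].astype(int);d=z["d"]
hsv=cv2.cvtColor(z["p"],cv2.COLOR_RGB2HSV).astype(int)
def rect(m,zz,name):
    c,_=cv2.findContours(m.astype(np.uint8),cv2.RETR_EXTERNAL,cv2.CHAIN_APPROX_NONE);c=max(c,key=cv2.contourArea)
    pts=np.array([ray("top",q[0],zz)[:2] for q in c])
    r=cv2.minAreaRect((pts*1000).astype(np.float32)); print(name,m.sum(),r); print(cv2.boxPoints(r).round(0).tolist())
m=big((hsv[:,:,0]<22)&(hsv[:,:,1]>90)&(hsv[:,:,2]>110),230,237);rect(m,.004,"card")
blue=(p[:,:,2]>p[:,:,1]+3)&(p[:,:,2]>p[:,:,0]+8)&(p[:,:,2]>90)
blue=cv2.morphologyEx(blue.astype(np.uint8),cv2.MORPH_CLOSE,np.ones((3,3)))
m=big(blue,312,240);rect(m,.077,"lid")
m=big((p.min(2)>170),336,236);ys,xs=np.nonzero(m);print("cap",m.sum(),xs.mean(),ys.mean(),ray("top",(xs.mean(),ys.mean()),.121),"equiv diam",np.sqrt(m.sum()*4/np.pi)/417*1.19)
print("depth cap",np.median(d[m]))
roi=np.zeros(d.shape,bool);roi[250:282,300:345]=1
m=roi&(p.max(2)<85);m=big(m,322,266);rect(m,.122,"handle")
print(ray("top",(270,197),0),ray("top",(258,180),0.3))
E
```

```text
card 1974 ((502.1856689453125, 23.75804901123047), (148.876708984375, 139.2996826171875), 17.499971389770508)
[[410.0, 68.0], [452.0, -65.0], [594.0, -20.0], [552.0, 113.0]]
lid 3212 ((495.4150085449219, -311.14300537109375), (179.1749725341797, 217.257080078125), 61.25156784057617)
[[357.0, -337.0], [548.0, -442.0], [634.0, -285.0], [443.0, -180.0]]
cap 178 335.29213483146066 235.8988764044944 [ 0.51025207 -0.30592859  0.121     ] equiv diam 0.04296115679465932
depth cap 1.2308571
handle 235102 ((608.7081298828125, -127.0062255859375), (1260.6683349609375, 1738.23046875), 0.7513065338134766)
[[-33.0, 734.0], [-10.0, -1004.0], [1250.0, -988.0], [1228.0, 750.0]]
[ 0.63688808 -0.10715973  0.        ] [ 0.6426652  -0.08517295  0.3       ]
```

```bash
cat >> h.py <<'E'
def down(yaw_deg):  # tool z down, tool x along world yaw
    a=np.radians(yaw_deg);x=np.array([np.cos(a),np.sin(a),0]);zz=np.array([0,0,-1.]);return np.stack([x,np.cross(zz,x),zz],1)
def plan(P,R=None,s=None):
    s=s or arm.observe();R0=Rn.from_rotvec(s["ee_rot"]).as_matrix()
    dp=R0.T@(np.array(P)-s["position"])/.5
    rv=Rn.from_matrix(R0.T@(R0 if R is None else R)).as_rotvec()/np.radians(60)
    print("shift",dp.round(4).tolist(),"turn",rv.round(4).tolist())
E
python3 - <<'E'
from h import *
s=arm.observe();R=Rn.from_rotvec(s["ee_rot"]).as_matrix();print(R.round(3),np.degrees(np.arctan2(R[1,0],R[0,0])))
z=np.load("pics/top0.npz");p=z["p"].astype(int)
roi=np.zeros(p.shape[:2],bool);roi[248:284,300:348]=1
m=roi&(p.max(2)<95)&(p[:,:,2]>p[:,:,1]-5)
k,l,st,ce=cv2.connectedComponentsWithStats(m.astype(np.uint8));i=1+np.argmax(st[1:,4]);print(st[i],ce[i],ray("top",ce[i],.122))
ys,xs=np.nonzero(l==i);q=np.array([ray("top",(a,b),.122)[:2] for a,b in zip(xs,ys)])
w,v=np.linalg.eigh(np.cov(q.T));print("bar dir",v[:,1],np.degrees(np.arctan2(*v[::-1,1])))
e=q@v[:,1];print(e.min(),e.max(), v[:,1]*(e.max()+e.min())/2+v[:,0]*(q@v[:,0]).mean())
a=np.radians(-28.75);c=np.array([.4954,-.3111]);X=np.array([np.cos(a),np.sin(a)]);print("handle from box",c-.085*X,"hinge",c+.11*X)
for yaw in(-31.6,61.25,-118.75,-28.75): plan([.51,-.306,.22],down(yaw))
E
```

```text
[[ 0.452 -0.892 -0.001]
 [-0.892 -0.452  0.001]
 [-0.001  0.    -1.   ]] -63.14450779939493
[304 254  38  24 172] [322.55232558 266.0755814 ] [ 0.42134349 -0.26935645  0.122     ]
bar dir [0.47970851 0.87742791] 61.33363380172512
-0.0948264528597254 0.028642179103469813 [ 0.42188464 -0.26836824]
handle from box [ 0.42087823 -0.27021595] hinge [ 0.59183994 -0.36400876]
shift [-0.2423, -0.6336, 0.0283] turn [-0.0002, 0.0014, -0.5257]
shift [-0.2423, -0.6336, 0.0283] turn [-0.0014, 0.001, -2.0732]
shift [-0.2423, -0.6336, 0.0283] turn [0.0008, 0.0012, 0.9268]
shift [-0.2423, -0.6336, 0.0283] turn [-0.0003, 0.0014, -0.5732]
```

The box edges and the handle bar agree: box yaw is -28.7° and the handle is at about (0.421,-0.270). I'll use jaws along the box's x axis for both grasps. First I'll move above the unit.

Emit:
play_rows([
  [[-0.03,-0.06,0],[0,0,-0.06],1],
  [[-0.06,-0.14,0],[0,0,-0.14],1],
  [[-0.1,-0.23,0.0],[0,0,-0.23],1],
  [[-0.13,-0.32,0.01],[0,0,-0.32],1],
  [[-0.16,-0.41,0.02],[0,0,-0.4],1],
  [[-0.19,-0.49,0.03],[0,0,-0.47],1],
  [[-0.22,-0.56,0.04],[0,0,-0.52],1],
  [[-0.235,-0.61,0.05],[0,0,-0.55],1],
  [[-0.2423,-0.6336,0.06],[0,0.001,-0.573],1],
  [[-0.2423,-0.6336,0.06],[0,0.001,-0.573],1],
])

```text
clock: 1.1
position: [0.5107, -0.3049, 0.2037]
ee_rot: [-3.044, 0.775, 0.001]
force: [-0.8, 0.1, -0.3]
width: 1.0
```

```bash
python3 - <<'E'
from h import *
plan([.510,-.306,.092],down(-28.75))
E
```

```text
shift [-0.0001, 0.0027, 0.2234] turn [-0.0002, 0.0006, 0.0028]
```

Emit:
play_rows([
  [[0,0.002,0.03],[0,0,0],1],
  [[0,0.002,0.07],[0,0,0],1],
  [[0,0.002,0.12],[0,0,0],1],
  [[0,0.002,0.16],[0,0,0],1],
  [[0,0.002,0.19],[0,0,0],1],
  [[0,0.002,0.21],[0,0,0],1],
  [[0,0.002,0.223],[0,0,0],1],
  [[0,0.002,0.223],[0,0,0],1],
], newtons=15)

```text
clock: 1.9
position: [0.509, -0.3081, 0.0928]
ee_rot: [3.042, -0.782, -0.0]
force: [-0.6, -0.1, 0.4]
width: 1.001
```

```bash
python3 - <<'E'
from h import *
s=arm.observe();print(s["position"],s["force"],s["width"])
p,d=eyes.get_image("scene");cv2.imwrite("pics/s2.png",cv2.resize(p[180:300,200:380,::-1],None,fx=4.4,fy=4.4,interpolation=cv2.INTER_CUBIC))
E
```

```text
[ 0.50903473 -0.30811587  0.09278745] [-0.55497124 -0.12304904  0.43524269] 1.0014437968871825
```

View pics/s2.png

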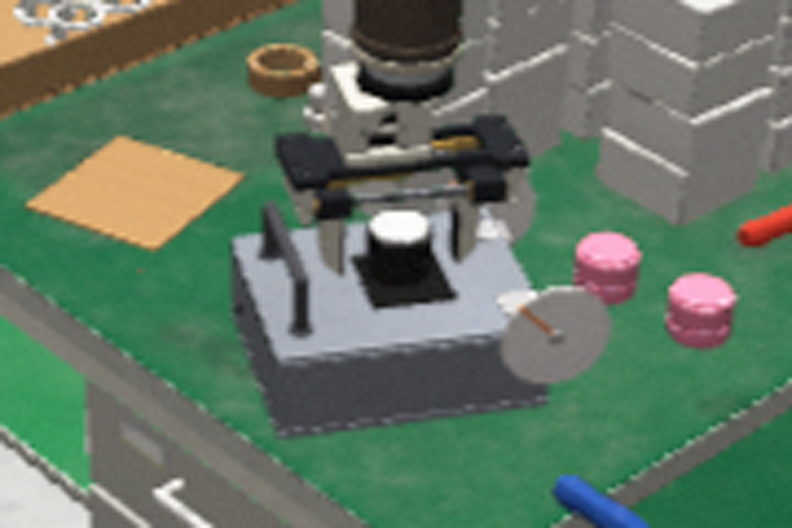

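The fingers straddle the unit (cap at about crop (398,228)) and are clear of the handle. Closing now.

Emit:
play_rows([
  [[0,0,0],[0,0,0],-0.2],
  [[0,0,0],[0,0,0],-0.2],
  [[0,0,0],[0,0,0],-0.2],
  [[0,0,0],[0,0,0],-0.2],
  [[0,0,0],[0,0,0],-0.2],
  [[0,0,0],[0,0,0],-0.2],
  [[0,0,0],[0,0,0],-0.2],
  [[0,0,0],[0,0,0],-0.2],
], newtons=15)

```text
clock: 2.75
position: [0.51, -0.3074, 0.0933]
ee_rot: [3.043, -0.78, 0.002]
force: [0.5, -0.4, -0.0]
width: 0.571
```

Emit:
play_rows([
  [[0,0,0],[0,0,0],-0.2],
  [[0,0,-0.01],[0,0,0],-0.2],
  [[0,0,-0.025],[0,0,0],-0.2],
  [[0,0,-0.05],[0,0,0],-0.2],
  [[0,0,-0.09],[0,0,0],-0.2],
  [[0,0,-0.14],[0,0,0],-0.2],
  [[0,0,-0.18],[0,0,0],-0.2],
  [[0,0,-0.2],[0,0,0],-0.2],
  [[0,0,-0.2],[0,0,0],-0.2],
])

```text
clock: 3.65
position: [0.5106, -0.3077, 0.1952]
ee_rot: [3.042, -0.78, 0.006]
force: [-1.0, 0.3, -1.5]
width: 0.572
```

```bash
python3 - <<'E'
from h import *
s=arm.observe();print(s["position"],s["force"],s["width"])
p,d=eyes.get_image("scene");cv2.imwrite("pics/s3.png",cv2.resize(p[150:300,200:380,::-1],None,fx=4,fy=4,interpolation=cv2.INTER_CUBIC))
plan([.502,.024,.20],down(-28.75))
E
```

```text
[ 0.51061469 -0.30769473  0.19519942] [-1.02697706  0.28468219 -1.50387605] 0.5718215761270491
shift [-0.3329, -0.5733, -0.0134] turn [0.0004, -0.0021, -0.0003]
```

View pics/s3.png

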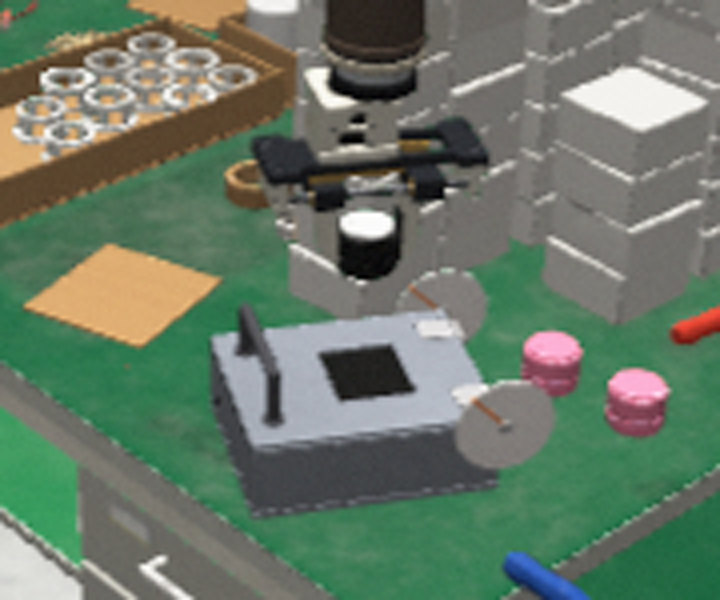

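The unit is held, and the lid is clear. I'll carry it in front of the cartons.

Emit:
play_rows([
  [[-0.02,-0.01,0],[0,0,0],-0.2],
  [[-0.055,-0.025,0],[0,0,0],-0.2],
  [[-0.1,-0.045,0],[0,0,0],-0.2],
  [[-0.145,-0.065,0],[0,0,0],-0.2],
  [[-0.182,-0.09,0],[0,0,0],-0.2],
  [[-0.21,-0.135,0],[0,0,0],-0.2],
  [[-0.24,-0.19,0],[0,0,0],-0.2],
  [[-0.27,-0.245,0],[0,0,0],-0.2],
  [[-0.3,-0.3,0],[0,0,0],-0.2],
  [[-0.325,-0.35,0],[0,0,0],-0.2],
])

```text
clock: 4.7
position: [0.4498, -0.0737, 0.192]
ee_rot: [3.043, -0.779, -0.002]
force: [-0.6, 1.0, -0.7]
width: 0.574
```

```bash
python3 - <<'E'
from h import *
plan([.502,.024,.15],down(-28.75))
E
```

```text
shift [-0.0023, -0.2215, 0.0837] turn [0.0011, 0.0011, 0.0006]
```

Emit:
play_rows([
  [[0,-0.03,0.01],[0,0,0],-0.2],
  [[0,-0.07,0.02],[0,0,0],-0.2],
  [[0,-0.11,0.04],[0,0,0],-0.2],
  [[0,-0.15,0.06],[0,0,0],-0.2],
  [[0,-0.19,0.075],[0,0,0],-0.2],
  [[0,-0.21,0.083],[0,0,0],-0.2],
  [[-0.002,-0.221,0.083],[0,0,0],-0.2],
  [[-0.002,-0.221,0.083],[0,0,0],-0.2],
])

```text
clock: 5.5
position: [0.5034, 0.022, 0.1513]
ee_rot: [3.043, -0.779, 0.0]
force: [0.2, -0.0, -0.5]
width: 0.575
```

```bash
python3 - <<'E'
from h import *
plan([.502,.024,.03],down(-28.75))
p,d=eyes.get_image("scene");cv2.imwrite("pics/s4.png",cv2.resize(p[130:280,150:330,::-1],None,fx=4,fy=4,interpolation=cv2.INTER_CUBIC))
E
```

```text
shift [-0.0045, -0.0024, 0.2426] turn [0.0007, -0.0003, 0.0006]
```

View pics/s4.png

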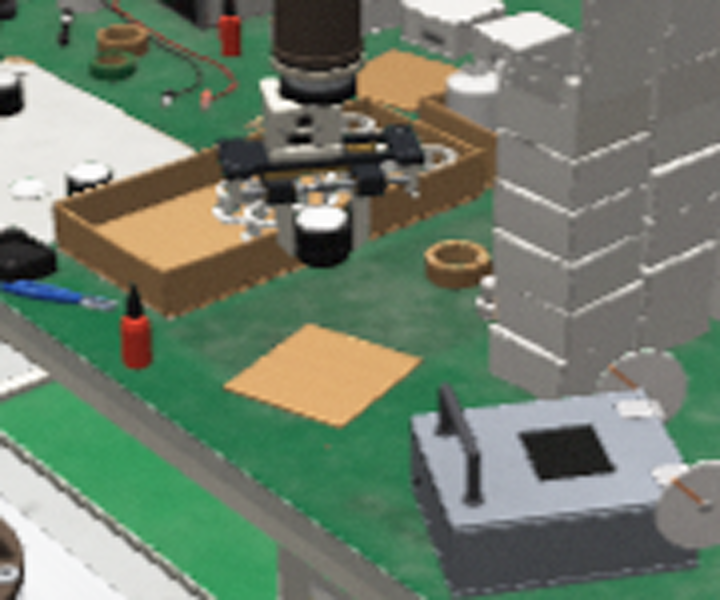

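The unit is upright in the gripper above the card (about crop (322,235)), and glue, tray and tape are clear. Lowering now.

Emit:
play_rows([
  [[-0.003,-0.002,0.02],[0,0,0],-0.2],
  [[-0.003,-0.002,0.06],[0,0,0],-0.2],
  [[-0.003,-0.002,0.1],[0,0,0],-0.2],
  [[-0.003,-0.002,0.14],[0,0,0],-0.2],
  [[-0.003,-0.002,0.18],[0,0,0],-0.2],
  [[-0.003,-0.002,0.21],[0,0,0],-0.2],
  [[-0.003,-0.002,0.23],[0,0,0],-0.2],
  [[-0.003,-0.002,0.238],[0,0,0],-0.2],
  [[-0.003,-0.002,0.242],[0,0,0],-0.2],
  [[-0.003,-0.002,0.242],[0,0,0],-0.2],
])

```text
clock: 6.55
position: [0.5034, 0.0231, 0.0307]
ee_rot: [3.043, -0.781, 0.002]
force: [-1.1, -0.8, -0.4]
width: 0.572
```

Emit:
play_rows([
  [[0,0,0.004],[0,0,0],-0.2],
  [[0,0,0.008],[0,0,0],-0.2],
  [[0,0,0.012],[0,0,0],-0.2],
  [[0,0,0.015],[0,0,0],-0.2],
  [[0,0,0.017],[0,0,0],-0.2],
  [[0,0,0.017],[0,0,0],-0.2],
])

```text
clock: 7.15
position: [0.5031, 0.0231, 0.0218]
ee_rot: [3.043, -0.78, 0.001]
force: [0.4, -0.6, -0.7]
width: 0.571
```

Emit:
play_rows([
  [[0,0,0.002],[0,0,0],-0.2],
  [[0,0,0.004],[0,0,0],-0.2],
  [[0,0,0.004],[0,0,0],-0.2],
])

```text
clock: 7.45
position: [0.5033, 0.0231, 0.0209]
ee_rot: [3.042, -0.78, 0.002]
force: [-2.8, 0.2, 14.2]
width: 0.571
```

Contact at 14 N. I'll ease off slightly and open.

Emit:
play_rows([
  [[0,0,-0.002],[0,0,0],-0.2],
  [[0,0,-0.002],[0,0,0],0.3],
  [[0,0,-0.002],[0,0,0],0.7],
  [[0,0,-0.002],[0,0,0],1],
  [[0,0,-0.002],[0,0,0],1],
  [[0,0,-0.002],[0,0,0],1],
  [[0,0,-0.002],[0,0,0],1],
  [[0,0,-0.002],[0,0,0],1],
])

```text
clock: 8.25
position: [0.5031, 0.0231, 0.021]
ee_rot: [3.043, -0.78, 0.001]
force: [0.3, 0.4, 1.0]
width: 0.995
```

Emit:
play_rows([
  [[0,0,-0.03],[0,0,0],1],
  [[0,0,-0.08],[0,0,0],1],
  [[0,0,-0.15],[0,0,0],1],
  [[0,0,-0.22],[0,0,0],1],
  [[0,0,-0.29],[0,0,0],1],
  [[0,0,-0.34],[0,0,0],1],
  [[0,0,-0.36],[0,0,0],1],
  [[0,0,-0.36],[0,0,0],1],
])

```text
clock: 9.05
position: [0.5037, 0.0233, 0.2019]
ee_rot: [-3.043, 0.781, -0.005]
force: [0.8, 0.5, 0.4]
width: 0.998
```

```bash
python3 - <<'E'
from h import *
s=arm.observe();print(s["clock"],s["position"],s["width"])
p,d=eyes.get_image("scene");cv2.imwrite("pics/s5.png",cv2.resize(p[130:280,150:330,::-1],None,fx=4,fy=4,interpolation=cv2.INTER_CUBIC))
plan([.421,-.270,.22],down(-28.75))
E
```

```text
9.05 [0.50366768 0.02327586 0.20191167] 0.9980784900882584
shift [0.1387, 0.5927, -0.0384] turn [0.0004, -0.0012, -0.0004]
```

View pics/s5.png

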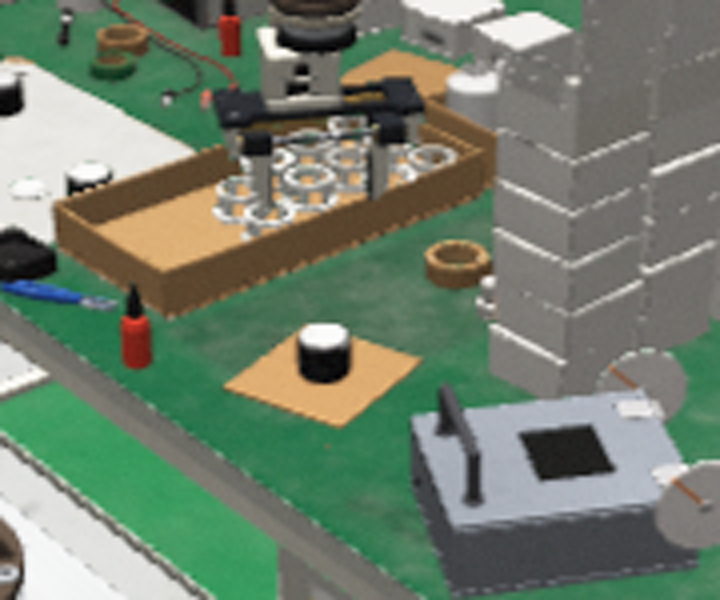

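The unit stands upright near the card's middle (crop (323,352)). Next I'll move above the handle.

Emit:
play_rows([
  [[0.01,0.04,-0.003],[0,0,0],1],
  [[0.03,0.11,-0.008],[0,0,0],1],
  [[0.045,0.19,-0.014],[0,0,0],1],
  [[0.065,0.27,-0.02],[0,0,0],1],
  [[0.083,0.35,-0.025],[0,0,0],1],
  [[0.1,0.43,-0.03],[0,0,0],1],
  [[0.118,0.5,-0.035],[0,0,0],1],
  [[0.13,0.56,-0.038],[0,0,0],1],
  [[0.1387,0.592,-0.038],[0,0,0],1],
  [[0.1387,0.592,-0.038],[0,0,0],1],
])

```text
clock: 10.1
position: [0.4194, -0.2719, 0.2182]
ee_rot: [3.04, -0.787, -0.004]
force: [-0.2, -0.1, -0.4]
width: 0.998
```

```bash
python3 - <<'E'
from h import *
p,d=eyes.get_image("top");cv2.imwrite("pics/t6.png",cv2.resize(p[170:300,190:400,::-1],None,fx=3.8,fy=3.8,interpolation=cv2.INTER_CUBIC))
q=p.astype(int)
m=q.min(2)>165;m[:,:205]=0;m[:,252:]=0;m[:210]=0;m[262:]=0
ys,xs=np.nonzero(m);print(m.sum(),xs.mean(),ys.mean());u=ray("top",(xs.mean(),ys.mean()),.048)
a=np.radians(17.5);dd=(u[:2]-[.5022,.0238]);print("unit",u,"in card",dd@[np.cos(a),np.sin(a)],dd@[-np.sin(a),np.cos(a)])
plan([.421,-.270,.111],down(-28.75))
E
```

```text
166 226.53012048192772 236.74698795180723
unit [0.5030296  0.02446266 0.048     ] in card 0.0009904681920834997 0.0003825258349990638
shift [0.0018, -0.0008, 0.2147] turn [0.0004, 0.0019, -0.0025]
```

View pics/t6.png

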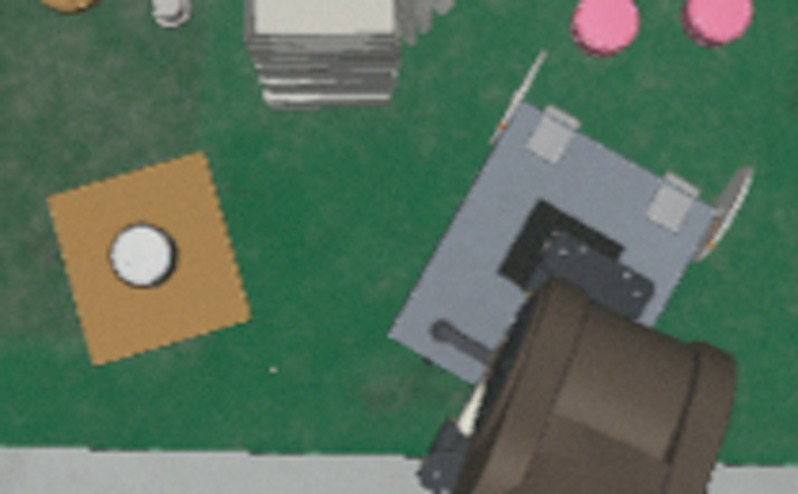

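The unit is within 1 mm of the card's centre. I'll descend onto the handle and grip it.

Emit:
play_rows([
  [[0,0,0.03],[0,0,0],1],
  [[0.002,0,0.07],[0,0,0],1],
  [[0.002,0,0.12],[0,0,0],0.6],
  [[0.002,0,0.16],[0,0,0],0.2],
  [[0.002,0,0.19],[0,0,0],0],
  [[0.002,0,0.21],[0,0,0],0],
  [[0.002,0,0.215],[0,0,0],0],
  [[0.002,0,0.215],[0,0,0],0],
])

```text
clock: 10.95
position: [0.4224, -0.2694, 0.1124]
ee_rot: [3.043, -0.779, 0.0]
force: [-0.5, -0.4, -0.4]
width: 0.537
```

```bash
python3 - <<'E'
from h import *
s=arm.observe();print(s["position"],s["force"],s["width"])
p,d=eyes.get_image("scene");cv2.imwrite("pics/s7.png",cv2.resize(p[180:300,200:380,::-1],None,fx=4.4,fy=4.4,interpolation=cv2.INTER_CUBIC))
E
```

```text
[ 0.42241539 -0.26943934  0.11239105] [-0.48137985 -0.4017363  -0.36865996] 0.5366833169422348
```

View pics/s7.png

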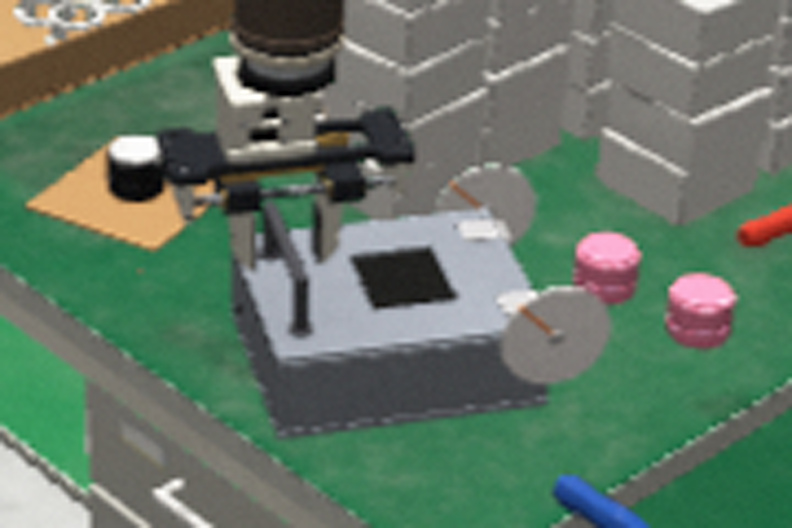

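The bar runs between the fingers (crop (275,230)). Closing.

Emit:
play_rows([
  [[0,0,0],[0,0,0],-1],
  [[0,0,0],[0,0,0],-1],
  [[0,0,0],[0,0,0],-1],
  [[0,0,0],[0,0,0],-1],
  [[0,0,0],[0,0,0],-1],
  [[0,0,0],[0,0,0],-1],
  [[0,0,0],[0,0,0],-1],
  [[0,0,0],[0,0,0],-1],
  [[0,0,0],[0,0,0],-1],
], newtons=20)

```text
clock: 11.9
position: [0.4222, -0.2702, 0.1126]
ee_rot: [3.043, -0.78, 0.001]
force: [-1.4, 0.2, 1.1]
width: 0.128
```

```bash
python3 - <<'E'
from h import *
s=arm.observe();print(s["position"],s["force"],s["width"]*92)
# arc: shares along tool x (box x), z
r=np.hypot(.195,.052);a0=np.arctan2(.052,.195)
for t in range(0,46,3):
    a=a0+np.radians(t);print(t,round((.195-r*np.cos(a))/.5,3),round(-(r*np.sin(a)-.052)/.5,3))
E
```

```text
[ 0.42219365 -0.27015059  0.11262065] [-1.40765961  0.16728321  1.05072691] 11.80900411585369
0 0.0 -0.0
3 0.006 -0.02
6 0.013 -0.04
9 0.021 -0.06
12 0.03 -0.079
15 0.04 -0.097
18 0.051 -0.115
21 0.063 -0.133
24 0.076 -0.15
27 0.09 -0.166
30 0.104 -0.181
33 0.12 -0.196
36 0.136 -0.209
39 0.152 -0.222
42 0.17 -0.234
45 0.188 -0.245
```

The opening is 11.8 mm, so the bar is gripped. I'll raise along the arc in two stages.

Emit:
play_rows([
  [[0.002,0,-0.007],[0,0,0],-1],
  [[0.006,0,-0.02],[0,0,0],-1],
  [[0.0095,0,-0.03],[0,0,0],-1],
  [[0.013,0,-0.04],[0,0,0],-1],
  [[0.017,0,-0.05],[0,0,0],-1],
  [[0.021,0,-0.06],[0,0,0],-1],
  [[0.03,0,-0.079],[0,0,0],-1],
  [[0.04,0,-0.097],[0,0,0],-1],
  [[0.045,0,-0.106],[0,0,0],-1],
  [[0.051,0,-0.115],[0,0,0],-1],
])

```text
clock: 12.9
position: [0.4438, -0.282, 0.1708]
ee_rot: [3.043, -0.78, -0.002]
force: [-6.5, 2.6, 0.3]
width: 0.122
```

```bash
python3 - <<'E'
from h import *
s=arm.observe();print(s["position"],s["force"],s["ft_torque"],s["width"]*92,s["joints"])
p,d=eyes.get_image("scene");cv2.imwrite("pics/s8.png",cv2.resize(p[170:290,200:380,::-1],None,fx=4.4,fy=4.4,interpolation=cv2.INTER_CUBIC))
E
```

```text
[ 0.44381832 -0.2819614   0.17082635] [-6.45129327  2.56935203  0.25493008] [ 0.73096814  1.46177465 -0.03434195] 11.238988024508608 [ 0.6195191   0.3539062  -0.20119088  1.88099516  0.08793219  0.91648286
 -0.12530409]
```

View pics/s8.png

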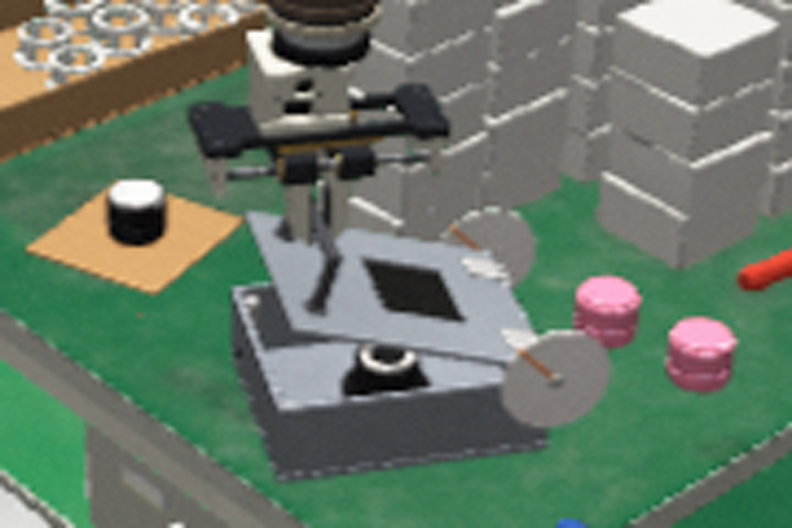

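The lid follows to about 18° and forces are low. Continuing to 45°.

Emit:
play_rows([
  [[0.012,0,-0.018],[0,0,0],-1],
  [[0.025,0,-0.035],[0,0,0],-1],
  [[0.039,0,-0.051],[0,0,0],-1],
  [[0.053,0,-0.066],[0,0,0],-1],
  [[0.069,0,-0.081],[0,0,0],-1],
  [[0.085,0,-0.094],[0,0,0],-1],
  [[0.101,0,-0.107],[0,0,0],-1],
  [[0.119,0,-0.119],[0,0,0],-1],
  [[0.137,0,-0.13],[0,0,0],-1],
  [[0.137,0,-0.13],[0,0,0],-1],
])

```text
clock: 13.95
position: [0.5051, -0.3155, 0.2386]
ee_rot: [3.042, -0.78, 0.003]
force: [-11.5, 5.7, 17.7]
width: 0.122
```

Emit:
play_rows([
  [[0,0,0],[0,0,0],-1],
  [[0,0,0],[0,0,0],-1],
  [[0,0,0],[0,0,0],-1],
  [[0,0,0],[0,0,0],-1],
])

```text
clock: 14.35
position: [0.5041, -0.315, 0.238]
ee_rot: [3.042, -0.78, 0.001]
force: [-11.1, 6.0, 17.0]
width: 0.122
```

```bash
python3 - <<'E'
from h import *
s=arm.observe();print(s["position"],s["force"],s["ft_torque"],s["width"]*92,np.abs(s["dq"]).max())
R=Rn.from_rotvec(s["ee_rot"]).as_matrix();g=s["position"]-.011*R[:,2]
X=np.array([np.cos(np.radians(-28.75)),np.sin(np.radians(-28.75))]);H=np.array([.4954,-.3111])+.11*X
b=-(g[:2]-H)@X;h=g[2]-.07;print("bar rel hinge",b,h,np.hypot(b,h),"lid deg",np.degrees(np.arctan2(h,b)-np.arctan2(.052,.195)))
p,d=eyes.get_image("scene");cv2.imwrite("pics/s9.png",cv2.resize(p[150:290,200:380,::-1],None,fx=4.2,fy=4.2,interpolation=cv2.INTER_CUBIC))
E
```

```text
[ 0.50408876 -0.3149772   0.23796598] [-11.12610226   6.02502143  16.96294424] [1.23990667 2.53981701 0.01168653] 11.230657146746593 0.001994847451207382
bar rel hinge 0.10052864669541745 0.1789659672645546 0.20526769411027565 lid deg 45.74481795449131
```

View pics/s9.png

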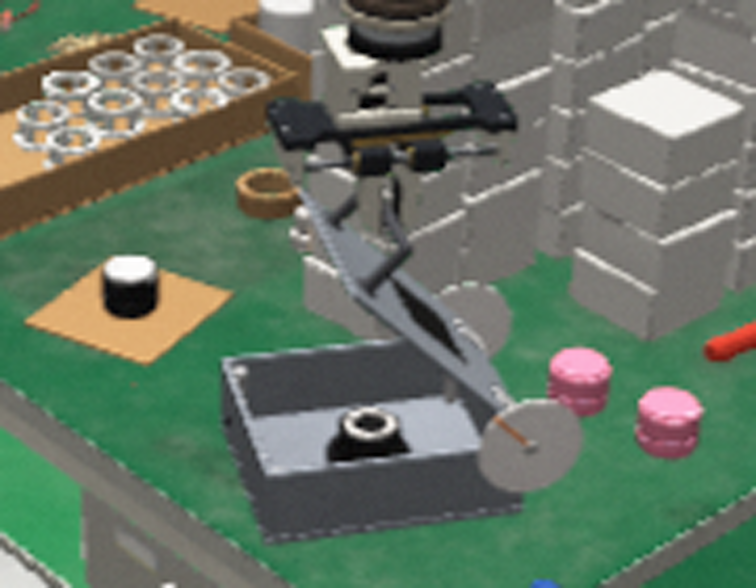

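The lid is near 45° with a radial preload of about 21 N. I'll relieve that by moving slightly outward, then check the angle from depth.

Emit:
play_rows([
  [[-0.001,0,-0.002],[0,0,0],-1],
  [[-0.002,0,-0.004],[0,0,0],-1],
  [[-0.003,0,-0.005],[0,0,0],-1],
  [[-0.003,0,-0.005],[0,0,0],-1],
  [[-0.003,0,-0.005],[0,0,0],-1],
])

```text
clock: 14.9
position: [0.5033, -0.3146, 0.2377]
ee_rot: [3.043, -0.78, 0.001]
force: [-2.6, -0.1, -2.6]
width: 0.123
```

```bash
python3 - <<'E'
from h import *
s=arm.observe();print(s["position"],s["force"],s["width"]*92)
X=np.array([np.cos(np.radians(-28.75)),np.sin(np.radians(-28.75))]);Y=np.array([-X[1],X[0]]);H=np.array([.4954,-.3111])+.11*X
out={}
for n in("scene","top"):
    p,d=eyes.get_image(n);out[n]=p;c=C[n];v,u=np.mgrid[:420,:560]
    q=np.stack([u,v,np.ones_like(u)],-1)@np.linalg.inv(c["intrinsics"]).T*d[...,None]
    W=(q-c["t"])@c["R"]
    b=-(W[...,:2]-H)@X;y=(W[...,:2]-H)@Y;h=W[...,2]-.07;pi=p.astype(int)
    m=(d>0)&(b>.04)&(b<.15)&(abs(y)<.085)&(h>.0)&(h<.2)&(pi[...,2]>pi[...,0]+6)&(pi[...,2]>80)
    print(n,m.sum())
    if m.sum()>20:
        k=np.abs(h[m]-np.median(h[m]))<.08;A=np.polyfit(b[m][k],h[m][k],1);res=h[m]-np.polyval(A,b[m]);g=abs(res)<.015;A=np.polyfit(b[m][g],h[m][g],1);print(A,np.degrees(np.arctan(A[0])))
p=out["top"];cv2.imwrite("pics/t10.png",cv2.resize(p[170:300,190:400,::-1],None,fx=3.8,fy=3.8,interpolation=cv2.INTER_CUBIC))
p=out["scene"];cv2.imwrite("pics/s10.png",cv2.resize(p[210:280,270:350,::-1],None,fx=8,fy=8,interpolation=cv2.INTER_CUBIC))
E
```

```text
[ 0.50334131 -0.31458326  0.23774672] [-2.64844033 -0.09071923 -2.58899503] 11.309826693575161
scene 332
[0.9768059  0.01264435] 44.32777261900754
top 576
[0.9891621  0.00716936] 44.687828334106555
```

View pics/s10.png

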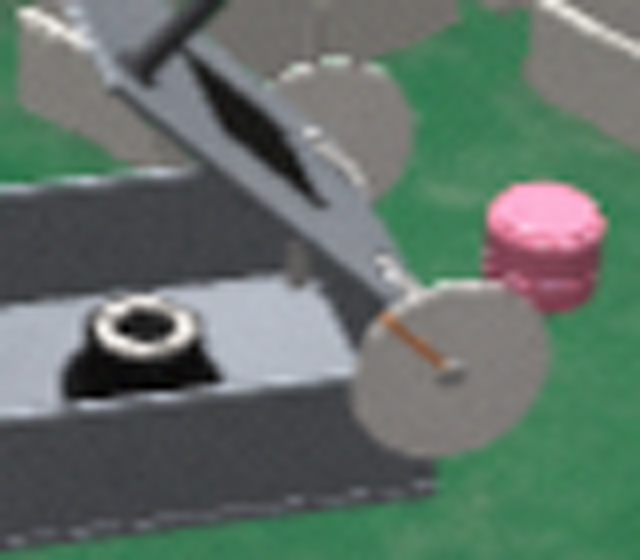

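View pics/t10.png

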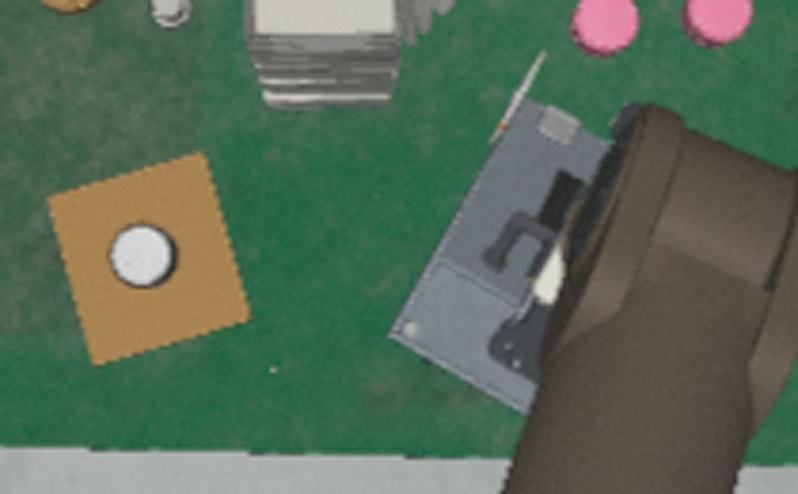

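The lid reads 44.3° and 44.7° from depth in the two views and lines up with the orange line. The unit is on the card and the grip is firm. I'll settle briefly and hand in.

Emit:
play_rows([
  [[0,0,0],[0,0,0],-1],
  [[0,0,0],[0,0,0],-1],
  [[0,0,0],[0,0,0],-1],
  [[0,0,0],[0,0,0],-1],
  [[0,0,0],[0,0,0],-1],
])

```text
clock: 15.5
position: [0.5033, -0.3145, 0.2377]
ee_rot: [3.043, -0.78, 0.001]
force: [-2.3, 0.2, -2.8]
width: 0.125
```

```bash
python3 - <<'E'
from cell import arm
s=arm.observe();print(s["clock"],s["position"],s["force"],s["width"]);print(arm.sign_off())
E
```

```text
15.5 [ 0.50329059 -0.31454729  0.23769302] [-2.33142801  0.18924874 -2.77343307] 0.1245977488826857
the job is handed in; nothing more can be done
None
```

I moved the black unit onto the brown card, raised the lid to about 45° by its handle, and handed in at 15.5 s with the bar still gripped.

- **Unit:** the top view put it about 1 mm from the card's centre, upright and released. The final picture shows it in the same place.
- **Lid:** depth gave 44.3° and 44.7° in the two views, while the arm's own position gave 45.7°, read before a last small adjustment. All are within the 7° allowed, and the lid lines up with the orange line.
- **Forces:** lifting left a push of about 21 N toward the hinge. I eased it off, and about 3.6 N remained at the wrist at the end, with the arm still.
- **Other objects:** I saw none of them disturbed in the pictures, but I did not measure their positions.

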